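# Fold up the shelf tray round the short jar

### The arm

A 7-joint arm with a two-finger parallel gripper is mounted at the origin on the work surface. World frame = base frame: x ahead of the robot, y to its left, z up, the work surface at z = 0. Lengths are in m, angles in degrees, forces in N, time in s.
With the tool pointing down it reaches from about 0.425 to 0.925 m from the base axis. Payload 6.8 kg.
Tool frame: the origin (TCP) lies on the centre line of the jaws, within the pads' length; the fingertips stand 17 mm ahead of it and the grasp point (between the pads) lies 2 mm behind it; z points along the fingers, y is the line along which they close (so a half turn about z gives the same grasp; the last joint's range is limited). The gripper opens to 85 mm and grips with 20 to 120 N. Pads are 22 mm wide; open, the fingers measure 114 mm over their backs; the gripper's body (76 mm by 85 mm) begins 54 mm behind the grasp point. The pads swing forward as they close: fully open they stand 13 mm farther back than shut.
Start: joints at [-78.329, 27.33, 1.283, 89.118, -0.659, 63.558, -4.761], TCP at [0.207, 0.642, 0.248] pointing down, gripper open.
Joint ranges: [-169.35, 169.35], [-19.33, 120.38], [-80.79, 83.38], [13.8, 139.57], [-78.32, 258.32], [9.67, 109.79], [-169.56, 169.56]. Speed limits (degrees/s): [136.94, 136.94, 180, 180, 180, 180, 180].

### API

Orientations are given as a 3x3 rotation matrix whose columns are the frame's x, y, z axes.
In Python, from station import ctrl gives the robot as it stands.
- The arm moves only by the shell command python3 -m pendant 'ROWS' [FORCE]. ROWS is JSON, a list of rows, each an object with "grip": the closure, from -1 (fully open) to 1 (shut); "delta_pos": the shift along the tool's x, y, z scaled (see below), a list of three; "turn": the turn about the tool's z scaled (see below). In form: [{"grip": grip, "delta_pos": [x, y, z], "turn": turn}, ...]. A call has exactly 5 rows; each row shifts and turns the commanded pose from where the row before left it, along the tool's axes as they then stand; what a row does not reach is not made up. The controller multiplies each number of a shift by 300 mm and each number of a turn by 2 rad. A row lasts 1/12 s, in which the tool goes at most 41.7 mm and 7.16 degrees, less where a joint would pass 70% of its speed; a pose out of reach is approached as far as the arm can. A call with a number of a shift or a turn outside -1 to 1 is refused whole. A call with a gripper value outside its range is refused whole. The fingers move at their own pace and stop on an object; FORCE is the grip in N (left out, the last holds). Time passes only in rows, so rows that do not move let the fingers close, or fill a call up. It gives the time, the measured TCP pose, the force, the opening and the grip force at its end, in the units of the state.
- ctrl.read_state(): the state, without advancing time (a new reading comes with each control period).
- ctrl.camera(name): name is "scene" or "top" or "wrist"; returns (picture, depth): 420x560x3 uint8, red, green, blue; 420x560 float32, m along the optical axis (not along the pixel's ray), 0 where there is no reading.
- ctrl.camera_info(name): a dict with "K" (3x3 intrinsics, pixels), "rvec" (rotation vector, rad) and "tvec" (3), from world to camera coordinates, as OpenCV has them. Camera axes: x right, y down, z forward; pixel columns grow to the right and rows downward; lengths in m; the calibration is good to about 2 mm. A picture is of the moment at which its call begins: read the wrist's pose just before it. camera_info takes no time and is no camera call; for the wrist camera it gives the pose at the moment of the call.
- ctrl.hand_in(): hands the job in; it is judged then, once.
Trained networks look in the newest picture that a camera, given by its name, has taken for a name from the list of things; names that differ only in an ending like _2 or _b are one class to them, and where a whole thing is asked for, a point or a joint stands for the part that bears it (a point fixed in the world has none). Each returns a list of dicts, best first, with "score" (0 to 1); they miss things now and then, are a little off and sometimes report something else, mostly with a low value. They report only what shows in the picture. A call takes as long as a camera call.
- ctrl.boxes_of(camera, label): "location" ([column, row] in pixels, amid what is visible of it).
- ctrl.pinpoint(camera, label): "location" ([column, row] in pixels: a listed point, or the origin of a listed thing).
The state is a dict: "clock": time; "joints": joint angles; "qvel": joint speeds; "tau": joint torques, N m; "position": TCP position; "eef_rot": TCP orientation; "force": force on the tool from outside, world axes, zero at the start; "moment": the same for the moment, N m; "opening": finger opening in m; "grip_force": force on a finger pad.
Only numpy, scipy, OpenCV 4.12 (cv2) and the standard library are available. Lean on these libraries where they do the work, as an engineer would, in place of code of your own. Each camera call takes 0.05 s, during which the arm holds its last target. There are 200 camera calls.

### The job

Put the short squat jar into the fold-up shelf tray, standing upright on the tray's base and set down gently, and raise all four of the tray's walls until they stand upright. The three taller jars stay standing where they are.

Things in the scene. Friction and masses are not known exactly. Their poses are not given: they have to be found in the camera images.
- tray: fold-up shelf tray of plain brown board; its base is stuck to the worktop and cannot move. Base 104 mm (tray x) by 130 mm (tray y), 8 mm thick; origin at the centre of the base's underside, on the worktop. Along each of the base's four upper edges (tray x = -52 and +52 mm, y = -65 and +65 mm, height 8 mm) a wall is hinged. The tray's z is up; its x points roughly away from the robot.
- wall_near (a joint): angle of the wall on the tray's -x edge (rad): 0 = folded out flat, 1.57 = upright, stop at 1.59. The wall is a board 126 mm long, 65 mm from hinge to free edge and 5 mm thick (the thickness lies outside, or underneath when folded out), 50 g. It starts half sprung up. Its stiff crease turns with about 0.05 N m and stays where it is left, against its weight.
- edge_near (a point): middle of the free edge of the tray's -x wall, on the face that becomes the inner one, 65 mm from the hinge
- wall_far (a joint): angle of the wall on the tray's +x edge (rad): 0 = folded out flat, 1.57 = upright, stop at 1.59. The wall is a board 126 mm long, 65 mm from hinge to free edge and 5 mm thick (the thickness lies outside, or underneath when folded out), 50 g. It starts half sprung up. Its stiff crease turns with about 0.05 N m and stays where it is left, against its weight.
- edge_far (a point): middle of the free edge of the tray's +x wall, on the face that becomes the inner one, 65 mm from the hinge
- wall_left (a joint): angle of the wall on the tray's +y edge (rad): 0 = folded out flat, 1.57 = upright, stop at 1.59. The wall is a board 100 mm long, 65 mm from hinge to free edge and 5 mm thick (the thickness lies outside, or underneath when folded out), 50 g. It starts half sprung up. Its stiff crease turns with about 0.05 N m and stays where it is left, against its weight.
- edge_left (a point): middle of the free edge of the tray's +y wall, on the face that becomes the inner one, 65 mm from the hinge
- wall_right (a joint): angle of the wall on the tray's -y edge (rad): 0 = folded out flat, 1.57 = upright, stop at 1.59. The wall is a board 100 mm long, 65 mm from hinge to free edge and 5 mm thick (the thickness lies outside, or underneath when folded out), 50 g. It starts half sprung up. Its stiff crease turns with about 0.05 N m and stays where it is left, against its weight.
- edge_right (a point): middle of the free edge of the tray's -y wall, on the face that becomes the inner one, 65 mm from the hinge
- jar_short: the short squat noodle jar, clear with a metal lid: 104 mm high over all, body 62 mm across up to 90 mm, lid 60 mm across; 0.2 to 0.45 kg; upright, standing on the worktop at one corner of the tray, in the gap between two walls. Origin at the centre of its underside, z up its axis.
- jar_tall: tall straight noodle jar, 165 mm high, 62 mm across; stands on the worktop at another corner of the tray and stays there. Origin at the centre of its underside, z up.
- jar_shouldered: shouldered noodle jar, 150 mm high, 64 mm across, narrowing above 93 mm to a 44 mm lid; stands on the worktop at another corner of the tray and stays there. Origin at the centre of its underside, z up.
- jar_slim: slim straight noodle jar, 140 mm high, 54 mm across; stands on the worktop at another corner of the tray and stays there. Origin at the centre of its underside, z up.

How it is judged (in metres and radians):
At the end, for the whole second after the job is handed in: Each wall joint above 1.47 rad; short jar on the tray base, within 24 mm (tray x) and 37 mm (tray y) of its centre, underside 4 to 13 mm above the worktop, tilt under 0.1 rad, at rest; each taller jar within 20 mm of its start, tilt under 0.1 rad (x of jar_short in the frame of tray between -0.024 and 0.024 m and y of jar_short in the frame of tray between -0.037 and 0.037 m and height (world z) of jar_short between 0.004 and 0.013 m and angle between each of jar_short, jar_tall, jar_shouldered, jar_slim's own z axis and vertical below 0.1 rad and linear speed of jar_short below 0.02 m/s and value of joint each of wall_near, wall_far, wall_left, wall_right above 1.47 rad and distance of each of jar_tall, jar_shouldered, jar_slim from where it was at the start of the episode below 0.02 m); the robot touches nothing.
It fails at once if a taller jar is pushed more than 20 mm away or tipped more than 0.3 rad (distance of any of jar_tall, jar_shouldered, jar_slim from where it was at the start of the episode above 0.02 m or angle between any of jar_tall, jar_shouldered, jar_slim's own z axis and vertical above 0.3 rad).
It fails at once if the short jar is dropped (moves faster than 0.4 m/s with no finger on it) (linear speed of jar_short above 0.4 m/s and contact force between jar_short and the fingers below 0.05 N).
It fails at once if the short jar is knocked against the tray (touches it at over 0.25 m/s) (linear speed of jar_short above 0.25 m/s and contact force between jar_short and tray above 1 N).
It fails at once if the short jar is tipped over (more than 0.8 rad) (angle between jar_short's own z axis and vertical above 0.8 rad).
It also fails if it takes over 72 s, if anything falls off the work surface, if the arm or the gripper's body presses on something with over 40 N, if the wrist force passes 120 N, or if a joint passes its speed limit or range.

## Working session

There is one attempt and no reset: what is moved stays moved. The work goes in short steps, Python scripts to look and compute and a shell command to move; the robot and the scene stay as the last step left them, time stands still between calls to the robot, and variables do not carry over. Pictures are saved under pics/ and viewed, at most 10 in all, crops included, and the job is handed in when it is done.

```bash
mkdir -p pics; cat > h.py <<'E'
import numpy as np, cv2
from station import ctrl
def cam(n):
    i=ctrl.camera_info(n); R=cv2.Rodrigues(np.array(i["rvec"],float))[0]; return np.array(i["K"],float),R,np.array(i["tvec"],float).ravel()
def cloud(d,c):
    K,R,t=c; v,u=np.mgrid[:d.shape[0],:d.shape[1]]
    p=np.stack([(u-K[0,2])/K[0,0]*d,(v-K[1,2])/K[1,1]*d,d],-1)
    return (p-t)@R
def ray(c,uv):
    K,R,t=c; o=-R.T@t; r=R.T@np.linalg.inv(K)@np.array([uv[0],uv[1],1.]); return o,r/np.linalg.norm(r)
def tri(rs):
    A=np.zeros((3,3));b=np.zeros(3)
    for o,r in rs:
        M=np.eye(3)-np.outer(r,r);A+=M;b+=M@o
    return np.linalg.solve(A,b)
E
python3 - <<'E'
from h import *
np.set_printoptions(precision=4,suppress=True)
s=ctrl.read_state();print(s["position"],s["eef_rot"],s["clock"],s["opening"])
C={}
for n in("scene","top"):
    C[n]=cam(n);p,d=ctrl.camera(n);np.savez(f"{n}0.npz",p=p,d=d);cv2.imwrite(f"pics/{n}0.png",p[:,:,::-1]); print(n,-C[n][1].T@C[n][2])
for l in["tray","jar_short","jar_tall","jar_shouldered","jar_slim","edge_near","edge_far","edge_left","edge_right"]:
    rs=[]
    for n in C:
        q=ctrl.pinpoint(n,l)
        print(l,n,[(np.round(x["location"],1).tolist(),round(x["score"],2)) for x in q[:2]])
        if q: rs.append(ray(C[n],q[0]["location"]))
    if len(rs)==2: print("   ",tri(rs))
E
```

```text
[0.2069 0.6419 0.2473] [[-0.9518  0.3068 -0.0004]
 [ 0.3068  0.9518 -0.0018]
 [-0.0002 -0.0018 -1.    ]] 0.0 0.08552134334119
scene [1.2029 0.0347 0.4898]
top [0.4731 0.0258 0.7219]
tray scene [([281.6, 232.7], 0.89)]
tray top [([252.4, 196.1], 0.95)]
    [ 0.5924  0.0427 -0.0047]
jar_short scene [([231.4, 278.5], 0.91)]
jar_short top []
jar_tall scene [([212.3, 210.1], 0.93)]
jar_tall top [([338.8, 235.9], 0.62)]
    [ 0.5284 -0.0922 -0.0046]
jar_shouldered scene [([320.7, 193.6], 0.58)]
jar_shouldered top [([204.4, 270.0], 0.69)]
    [0.4737 0.118  0.0006]
jar_slim scene [([367.0, 258.5], 0.61)]
jar_slim top [([171.0, 160.6], 0.71)]
    [ 0.6516  0.1814 -0.0091]
edge_near scene [([266.6, 178.3], 0.76), ([345.6, 201.3], 0.41)]
edge_near top [([269.9, 255.5], 0.64), ([180.4, 209.3], 0.18)]
    [0.4953 0.0139 0.0472]
edge_far scene [([298.2, 234.3], 0.9)]
edge_far top [([239.9, 129.7], 0.9), ([252.1, 194.9], 0.47)]
    [0.6814 0.0638 0.0649]
edge_left scene [([346.1, 201.3], 0.7)]
edge_left top [([177.9, 212.1], 0.87)]
    [0.5595 0.1543 0.0428]
edge_right scene [([214.3, 218.0], 0.45)]
edge_right top [([321.7, 172.8], 0.9), ([169.5, 158.1], 0.69)]
    [ 0.621  -0.0663  0.0465]
```

View pics/scene0.png

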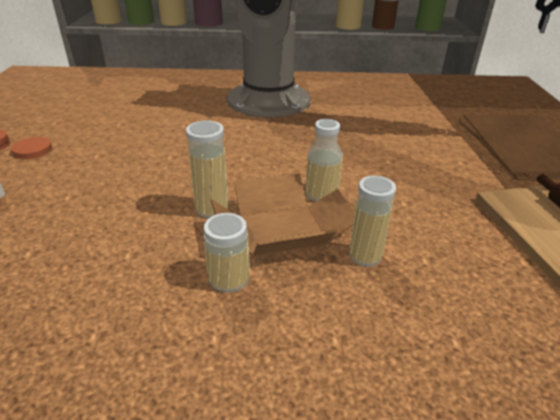

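View pics/top0.png

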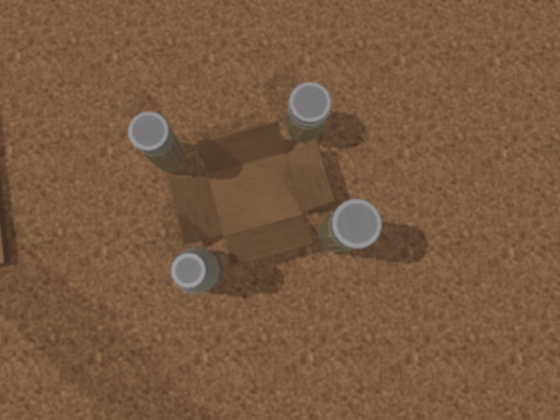

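The scene view shows the short jar's lid at (226,228), right of and in front of the tray (about (290,210)). In the top view its lid is at (310,104), at the tray's far-right corner. The tall jar is at (356,223), the shouldered at (189,270) and the slim at (150,131). All walls are half up.

```bash
python3 - <<'E'
from h import *
np.set_printoptions(precision=4,suppress=True)
P=[]
for n in("scene","top"):
    z=np.load(n+"0.npz");c=cloud(z["d"],cam(n));ok=z["d"]>0;P.append(c[ok])
    q=c[ok]
    for nm,xy in(("short",(.70,-.05)),("tall",(.53,-.09)),("shoul",(.47,.118)),("slim",(.65,.18))):
        m=q[np.hypot(q[:,0]-xy[0],q[:,1]-xy[1])<.06]; m=m[m[:,2]>.08]
        if len(m)<20: print(n,nm,len(m));continue
        zt=np.percentile(m[:,2],95);t=m[m[:,2]>zt-.006]
        e=cv2.minEnclosingCircle(t[:,:2].astype(np.float32)); print(n,nm,"ztop",zt,"circ",np.round(e[0],4),round(e[1],4),len(t))
# tri of lid centres
rs=[ray(cam("top"),(310,104)),ray(cam("scene"),(226,228))];print("lid tri",tri(rs))
# walls: fit planes/ tray frame
c0=np.array([.590,.042])
for a in (13,14,15,16,17):
    th=np.deg2rad(a);R=np.array([[np.cos(th),-np.sin(th)],[np.sin(th),np.cos(th)]])
    q=P[1];l=(q[:,:2]-c0)@R
    out=[]
    for s,i in((-1,0),(1,0),(1,1),(-1,1)):
        j=1-i;h=(.052,.065)[i]
        m=(s*l[:,i]>h+.01)&(s*l[:,i]<h+.045)&(abs(l[:,j])<.04)
        A=np.c_[s*l[m,i]-h,l[m,j],np.ones(m.sum())];f=np.linalg.lstsq(A,q[m,2],rcond=None)[0]
        # outer edge
        mm=(abs(l[:,j])<.04)&(q[:,2]>.02)&(s*l[:,i]>h)&(s*l[:,i]<h+.08)
        out.append((round(np.arctan(f[0]),2),round(f[1],3),round(-(f[2]-.008)/f[0],4),round(np.percentile(s*l[mm,i],98)-h,4)))
    print(a,out)
m=(abs(l[:,0])<.03)&(abs(l[:,1])<.04);print("base z",np.median(q[m,2]))
E
```

```text
scene short ztop 0.1057831016846368 circ [ 0.7136 -0.04  ] 0.0302 947
scene tall ztop 0.1662188017290422 circ [ 0.5336 -0.0903] 0.0316 567
scene shoul ztop 0.15108404202574516 circ [0.4757 0.1189] 0.0227 252
scene slim ztop 0.1416442560158167 circ [0.6579 0.1773] 0.0275 646
top short ztop 0.10584661367138447 circ [ 0.7126 -0.038 ] 0.0304 1319
top tall ztop 0.1666441481649466 circ [ 0.5323 -0.0881] 0.031 1914
top shoul ztop 0.15151546199843166 circ [0.4743 0.1201] 0.0219 970
top slim ztop 0.141654827001218 circ [0.6564 0.1796] 0.0274 1258
lid tri [ 0.7102 -0.0394  0.0974]
13 [(np.float64(0.61), np.float64(0.006), np.float64(-0.0129), np.float64(0.0453)), (np.float64(0.96), np.float64(0.068), np.float64(0.0051), np.float64(0.0442)), (np.float64(0.52), np.float64(-0.033), np.float64(-0.0003), np.float64(0.0564)), (np.float64(0.76), np.float64(0.107), np.float64(0.0013), np.float64(0.0491))]
14 [(np.float64(0.61), np.float64(0.009), np.float64(-0.0128), np.float64(0.045)), (np.float64(0.96), np.float64(0.044), np.float64(0.005), np.float64(0.0442)), (np.float64(0.52), np.float64(-0.023),
[... 412 characters left out ...]
0.0018), np.float64(0.0488))]
16 [(np.float64(0.62), np.float64(-0.005), np.float64(-0.0128), np.float64(0.0448)), (np.float64(0.96), np.float64(-0.003), np.float64(0.0049), np.float64(0.044)), (np.float64(0.52), np.float64(-0.003), np.float64(-0.0004), np.float64(0.0559)), (np.float64(0.79), np.float64(-0.002), np.float64(0.002), np.float64(0.0487))]
17 [(np.float64(0.61), np.float64(-0.017), np.float64(-0.0128), np.float64(0.0449)), (np.float64(0.96), np.float64(-0.027), np.float64(0.005), np.float64(0.044)), (np.float64(0.52), np.float64(0.008), np.float64(-0.0004), np.float64(0.056)), (np.float64(0.8), np.float64(-0.019), np.float64(0.002), np.float64(0.049))]
base z 0.007385663197777101
```

```bash
python3 -m pendant '[{"grip":-1,"delta_pos":[0,0,0],"turn":0.0485},{"grip":-1,"delta_pos":[0,0,0],"turn":0.0485},{"grip":-1,"delta_pos":[-0.103,-0.0467,0],"turn":0},{"grip":-1,"delta_pos":[-0.103,-0.0467,0],"turn":0},{"grip":-1,"delta_pos":[-0.103,-0.0467,0],"turn":0}]'; python3 -c "
from h import *
s=ctrl.read_state();print(s['position'],s['eef_rot'],s['force'])"
```

```text
clock: 1.42
position: [0.2679, 0.5601, 0.2481]
eef_rot: [[-0.876, 0.483, 0.0], [0.483, 0.876, -0.0], [-0.0, 0.0, -1.0]]
force: [1.4, -0.2, 0.4]
opening: 0.0855
grip_force: 0.0
[0.26793139 0.56008578 0.24813766] [[-8.75538967e-01  4.83147499e-01  1.11575488e-04]
 [ 4.83147501e-01  8.75538972e-01 -4.18585191e-06]
 [-9.97110721e-05  5.02425419e-05 -9.99999994e-01]] [ 1.36429618 -0.23857244  0.38312265]
```

```bash
for i in 1; do
python3 -m pendant '[{"grip":-1,"delta_pos":[-0.103,-0.0467,0],"turn":0},{"grip":-1,"delta_pos":[-0.103,-0.0467,0],"turn":0},{"grip":-1,"delta_pos":[-0.103,-0.0467,0],"turn":0},{"grip":-1,"delta_pos":[-0.103,-0.0467,0],"turn":0},{"grip":-1,"delta_pos":[-0.103,-0.0467,0],"turn":0}]'
python3 -m pendant '[{"grip":-1,"delta_pos":[-0.103,-0.0467,0],"turn":0},{"grip":-1,"delta_pos":[-0.103,-0.0467,0],"turn":0},{"grip":-1,"delta_pos":[-0.103,-0.0467,0],"turn":0},{"grip":-1,"delta_pos":[-0.103,-0.0467,0],"turn":0},{"grip":-1,"delta_pos":[-0.103,-0.0467,0],"turn":0}]'
python3 -m pendant '[{"grip":-1,"delta_pos":[-0.103,-0.0467,0],"turn":0},{"grip":-1,"delta_pos":[-0.103,-0.0467,0],"turn":0},{"grip":-1,"delta_pos":[-0.103,-0.0467,0],"turn":0},{"grip":-1,"delta_pos":[-0.103,-0.0467,0],"turn":0},{"grip":-1,"delta_pos":[-0.103,-0.0467,0],"turn":0}]'
done
```

```text
clock: 1.83
position: [0.3698, 0.4233, 0.2486]
eef_rot: [[-0.875, 0.484, 0.0], [0.484, 0.875, 0.001], [0.0, 0.001, -1.0]]
force: [-0.1, 0.7, 0.7]
opening: 0.0855
grip_force: 0.0
clock: 2.25
position: [0.471, 0.2871, 0.2486]
eef_rot: [[-0.875, 0.484, 0.0], [0.484, 0.875, 0.001], [-0.0, 0.001, -1.0]]
force: [0.7, -0.5, 0.1]
opening: 0.0855
grip_force: 0.0
clock: 2.67
position: [0.5723, 0.151, 0.2485]
eef_rot: [[-0.875, 0.484, 0.0], [0.484, 0.875, 0.0], [-0.0, 0.0, -1.0]]
force: [0.2, -0.2, 0.4]
opening: 0.085
grip_force: 0.0
```

```bash

python3 -m pendant '[{"grip":-1,"delta_pos":[-0.103,-0.0467,0],"turn":0},{"grip":-1,"delta_pos":[-0.103,-0.0467,0],"turn":0},{"grip":-1,"delta_pos":[-0.103,-0.0467,0],"turn":0},{"grip":-1,"delta_pos":[-0.103,-0.0467,0],"turn":0},{"grip":-1,"delta_pos":[-0.103,-0.0467,0],"turn":0}]' >/dev/null
python3 -m pendant '[{"grip":-1,"delta_pos":[-0.09,-0.04,0],"turn":0},{"grip":-1,"delta_pos":[-0.09,-0.04,0],"turn":0},{"grip":-1,"delta_pos":[0,0,0],"turn":0},{"grip":-1,"delta_pos":[0,0,0],"turn":0},{"grip":-1,"delta_pos":[0,0,0],"turn":0}]'
cat > look.py <<'E'
from h import *
import sys
np.set_printoptions(precision=4,suppress=True)
s=ctrl.read_state();R=np.array(s["eef_rot"]);p0=np.array(s["position"])
C=cam("wrist");p,d=ctrl.camera("wrist");q=cloud(d,C)[d>0]
cv2.imwrite("pics/w_%s.png"%sys.argv[1],p[:,:,::-1]);np.savez("w_%s.npz"%sys.argv[1],q=q)
m=q[(q[:,2]>.097)&(q[:,2]<.112)&(np.hypot(q[:,0]-.713,q[:,1]+.039)<.05)]
print(len(m))
if len(m)>50:
    e=cv2.minEnclosingCircle(m[:,:2].astype(np.float32));print("lid",e,np.median(m[:,2]))
    print("delta units",R.T@(np.r_[e[0],p0[2]]-p0)/.3)
E
python3 look.py 1
```

```text
clock: 3.5
position: [0.708, -0.0303, 0.248]
eef_rot: [[-0.875, 0.484, -0.001], [0.484, 0.875, 0.001], [0.001, 0.0, -1.0]]
force: [-0.1, 0.6, -0.3]
opening: 0.0856
grip_force: 0.0
3762
lid ((0.7113237977027893, -0.04029575735330582), 0.02994193322956562) 0.10470615001147443
delta units [-0.0258 -0.0239 -0.    ]
```

```bash

python3 -m pendant '[{"grip":-1,"delta_pos":[-0.026,-0.024,0],"turn":0},{"grip":-1,"delta_pos":[0,0,0.1],"turn":0},{"grip":-1,"delta_pos":[0,0,0.1],"turn":0},{"grip":-1,"delta_pos":[0,0,0.1],"turn":0},{"grip":-1,"delta_pos":[0,0,0.1],"turn":0}]'
python3 -m pendant '[{"grip":-1,"delta_pos":[0,0,0.1],"turn":0},{"grip":-1,"delta_pos":[0,0,0.07],"turn":0},{"grip":-1,"delta_pos":[0,0,0.023],"turn":0},{"grip":-1,"delta_pos":[0,0,0],"turn":0},{"grip":-1,"delta_pos":[0,0,0],"turn":0}]'
python3 -m pendant '[{"grip":0.2,"delta_pos":[0,0,0],"turn":0},{"grip":0.4,"delta_pos":[0,0,0],"turn":0},{"grip":1,"delta_pos":[0,0,0],"turn":0},{"grip":1,"delta_pos":[0,0,0],"turn":0},{"grip":1,"delta_pos":[0,0,0],"turn":0}]' 40
python3 -m pendant '[{"grip":1,"delta_pos":[0,0,0],"turn":0},{"grip":1,"delta_pos":[0,0,0],"turn":0},{"grip":1,"delta_pos":[0,0,0],"turn":0},{"grip":1,"delta_pos":[0,0,0],"turn":0},{"grip":1,"delta_pos":[0,0,0],"turn":0}]' 40
```

```text
clock: 3.97
position: [0.7116, -0.0405, 0.1276]
eef_rot: [[-0.875, 0.483, 0.001], [0.483, 0.875, 0.0], [-0.001, 0.001, -1.0]]
force: [0.8, 0.2, -0.5]
opening: 0.0853
grip_force: 0.0
clock: 4.38
position: [0.7122, -0.0409, 0.0714]
eef_rot: [[-0.875, 0.484, 0.001], [0.484, 0.875, -0.0], [-0.001, 0.0, -1.0]]
force: [0.2, -0.5, -0.4]
opening: 0.0853
grip_force: 0.0
clock: 4.8
position: [0.7131, -0.0409, 0.0727]
eef_rot: [[-0.875, 0.484, 0.004], [0.484, 0.875, 0.0], [-0.003, 0.002, -1.0]]
force: [0.0, 0.5, 7.3]
opening: 0.061
grip_force: 43.1
clock: 5.22
position: [0.7131, -0.0409, 0.0728]
eef_rot: [[-0.875, 0.484, 0.004], [0.484, 0.875, 0.0], [-0.003, 0.002, -1.0]]
force: [-1.1, 0.0, 6.2]
opening: 0.0613
grip_force: 43.1
```

```bash

python3 -m pendant '[{"grip":1,"delta_pos":[0,0,-0.05],"turn":0},{"grip":1,"delta_pos":[0,0,-0.07],"turn":0},{"grip":1,"delta_pos":[0,0,-0.07],"turn":0},{"grip":1,"delta_pos":[0,0,-0.07],"turn":0},{"grip":1,"delta_pos":[0,0,-0.06],"turn":0}]'
python3 -m pendant '[{"grip":1,"delta_pos":[0.04,0.004,0],"turn":0},{"grip":1,"delta_pos":[0.06,0.008,0],"turn":0},{"grip":1,"delta_pos":[0.07,0.008,0],"turn":0},{"grip":1,"delta_pos":[0.07,0.008,0],"turn":0},{"grip":1,"delta_pos":[0.07,0.008,0],"turn":0}]'
python3 -m pendant '[{"grip":1,"delta_pos":[0.07,0.008,0],"turn":0},{"grip":1,"delta_pos":[0.06,0.008,0],"turn":0},{"grip":1,"delta_pos":[0.033,0.004,0],"turn":0},{"grip":1,"delta_pos":[0,0,0],"turn":0},{"grip":1,"delta_pos":[0,0,0],"turn":0}]'
python3 - <<'E'
from h import *
for n in("scene","top"):
    p,d=ctrl.camera(n);cv2.imwrite(f"pics/{n}1.png",p[:,:,::-1]);q=cloud(d,cam(n))[d>0]
    m=q[(np.hypot(q[:,0]-.597,q[:,1]-.0425)<.03)]
    print(n,len(m),np.percentile(m[:,2],[1,50]))
E
```

```text
clock: 5.63
position: [0.7115, -0.0412, 0.1688]
eef_rot: [[-0.875, 0.485, 0.001], [0.485, 0.875, -0.0], [-0.001, 0.0, -1.0]]
force: [1.4, -1.1, -2.6]
opening: 0.0609
grip_force: 44.5
clock: 6.05
position: [0.6343, 0.0138, 0.1672]
eef_rot: [[-0.875, 0.485, -0.0], [0.485, 0.875, 0.0], [0.0, 0.0, -1.0]]
force: [0.5, 0.1, -2.3]
opening: 0.0609
grip_force: 44.7
clock: 6.47
position: [0.596, 0.0423, 0.1671]
eef_rot: [[-0.875, 0.484, 0.001], [0.484, 0.875, 0.0], [-0.001, 0.001, -1.0]]
force: [0.8, -0.1, -3.0]
opening: 0.0608
grip_force: 44.7
scene 4104 [0.00691031 0.1844186 ]
top 3291 [0.5305085  0.54035716]
```

View pics/scene1.png

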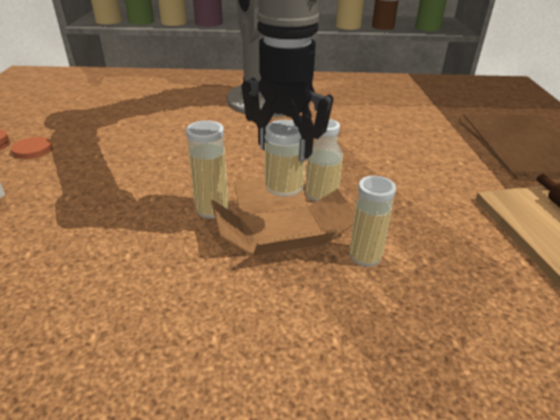

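The scene view shows the jar held upright at about (285,160) above the tray. The other jars have not moved.

```bash

python3 -m pendant '[{"grip":1,"delta_pos":[0,0,0.04],"turn":0},{"grip":1,"delta_pos":[0,0,0.05],"turn":0},{"grip":1,"delta_pos":[0,0,0.05],"turn":0},{"grip":1,"delta_pos":[0,0,0.05],"turn":0},{"grip":1,"delta_pos":[0,0,0.04],"turn":0}]'
python3 -m pendant '[{"grip":1,"delta_pos":[0,0,0.02],"turn":0},{"grip":1,"delta_pos":[0,0,0.01],"turn":0},{"grip":1,"delta_pos":[0,0,0.01],"turn":0},{"grip":1,"delta_pos":[0,0,0],"turn":0},{"grip":1,"delta_pos":[0,0,0],"turn":0}]'
python3 -m pendant '[{"grip":1,"delta_pos":[0,0,0.005],"turn":0},{"grip":1,"delta_pos":[0,0,0.005],"turn":0},{"grip":1,"delta_pos":[0,0,0.005],"turn":0},{"grip":1,"delta_pos":[0,0,0],"turn":0},{"grip":1,"delta_pos":[0,0,0],"turn":0}]'
```

```text
clock: 6.98
position: [0.5954, 0.0416, 0.0953]
eef_rot: [[-0.874, 0.485, -0.001], [0.485, 0.874, -0.001], [0.001, -0.001, -1.0]]
force: [0.7, 0.3, -1.8]
opening: 0.061
grip_force: 44.7
clock: 7.4
position: [0.5961, 0.0424, 0.0859]
eef_rot: [[-0.875, 0.485, 0.001], [0.485, 0.875, 0.0], [-0.001, 0.001, -1.0]]
force: [0.4, 0.6, -2.8]
opening: 0.0608
grip_force: 44.6
clock: 7.82
position: [0.5956, 0.0426, 0.0809]
eef_rot: [[-0.875, 0.484, -0.0], [0.484, 0.875, 0.0], [0.0, 0.0, -1.0]]
force: [-0.9, 0.3, -2.8]
opening: 0.0605
grip_force: 44.6
```

```bash

python3 -m pendant '[{"grip":1,"delta_pos":[0,0,0.0035],"turn":0},{"grip":1,"delta_pos":[0,0,0],"turn":0},{"grip":1,"delta_pos":[0,0,0],"turn":0},{"grip":1,"delta_pos":[0,0,0],"turn":0},{"grip":1,"delta_pos":[0,0,0],"turn":0}]' | grep -E "pos|force"
python3 -m pendant '[{"grip":1,"delta_pos":[0,0,0.0035],"turn":0},{"grip":1,"delta_pos":[0,0,0],"turn":0},{"grip":1,"delta_pos":[0,0,0],"turn":0},{"grip":1,"delta_pos":[0,0,0],"turn":0},{"grip":1,"delta_pos":[0,0,0],"turn":0}]' | grep -E "pos|force"
```

```text
position: [0.5958, 0.0425, 0.0807]
force: [-2.3, 0.5, 5.7]
grip_force: 45.3
position: [0.5958, 0.0425, 0.0807]
force: [-6.5, 0.6, 14.5]
grip_force: 46.2
```

```bash

python3 -m pendant '[{"grip":1,"delta_pos":[0,0,-0.004],"turn":0},{"grip":1,"delta_pos":[0,0,0],"turn":0},{"grip":0.1,"delta_pos":[0,0,0],"turn":0},{"grip":0,"delta_pos":[0,0,0],"turn":0},{"grip":-0.5,"delta_pos":[0,0,0],"turn":0}]' 20
python3 -m pendant '[{"grip":-1,"delta_pos":[0,0,0],"turn":0},{"grip":-1,"delta_pos":[0,0,0],"turn":0},{"grip":-1,"delta_pos":[0,0,0],"turn":0},{"grip":-1,"delta_pos":[0,0,0],"turn":0},{"grip":-1,"delta_pos":[0,0,0],"turn":0}]'
```

```text
clock: 9.07
position: [0.5961, 0.0425, 0.0803]
eef_rot: [[-0.875, 0.485, 0.001], [0.485, 0.875, 0.0], [-0.001, 0.001, -1.0]]
force: [0.2, 0.3, 0.5]
opening: 0.0642
grip_force: 0.0
clock: 9.48
position: [0.5956, 0.0424, 0.0799]
eef_rot: [[-0.875, 0.485, -0.0], [0.485, 0.875, -0.0], [0.0, -0.0, -1.0]]
force: [0.1, -0.2, -0.3]
opening: 0.0853
grip_force: 0.0
```

```bash

python3 -m pendant '[{"grip":-1,"delta_pos":[0,0,-0.06],"turn":0},{"grip":-1,"delta_pos":[0,0,-0.12],"turn":0},{"grip":-1,"delta_pos":[0,0,-0.13],"turn":0},{"grip":-1,"delta_pos":[0,0,-0.13],"turn":0},{"grip":-1,"delta_pos":[0,0,-0.12],"turn":0}]'
python3 -m pendant '[{"grip":1,"delta_pos":[0.078,0.078,0],"turn":0},{"grip":1,"delta_pos":[0.078,0.078,0],"turn":0},{"grip":1,"delta_pos":[0.078,0.078,0],"turn":0},{"grip":1,"delta_pos":[0.078,0.078,0],"turn":0},{"grip":1,"delta_pos":[0.078,0.078,0],"turn":0}]'
cat > meas.py <<'E'
from h import *
import sys
np.set_printoptions(precision=4,suppress=True)
s=ctrl.read_state();print(s["position"],s["joints"])
c0=np.array([.597,.0425]);th=np.deg2rad(16);R=np.array([[np.cos(th),-np.sin(th)],[np.sin(th),np.cos(th)]])
print("tcp tray",(np.array(s["position"])[:2]-c0)@R)
for n in("top","scene"):
    p,d=ctrl.camera(n);cv2.imwrite(f"pics/{n}_{sys.argv[1]}.png",p[:,:,::-1]);q=cloud(d,cam(n))[d>0]
    l=(q[:,:2]-c0)@R
    m=(np.hypot(*l.T)<.05)&(q[:,2]>.09)&(q[:,2]<.125)
    if m.sum()>50:
        zt=np.percentile(q[m,2],90);m&=q[:,2]>zt-.005
        e=cv2.minEnclosingCircle(l[m].astype(np.float32));print(n,"jar tray",e,zt)
    for nm,s_,i in(("near",-1,0),("far",1,0),("left",1,1),("right",-1,1)):
        j=1-i;h=(.052,.065)[i]
        m=(abs(l[:,j])<.045)&(q[:,2]>.016)&(q[:,2]<.09)&(s_*l[:,i]>h-.015)&(s_*l[:,i]<h+.075)
        if m.sum()<30: print(n,nm,m.sum());continue
        r=s_*l[m,i]-h;zz=q[m,2]
        X=np.c_[r,zz];mu=X.mean(0);u,sv,v=np.linalg.svd(X-mu,full_matrices=False);a=np.degrees(np.arctan2(abs(v[0,1]),v[0,0]*np.sign(v[0,1])))
        print(n,nm,m.sum(),"ang",round(np.radians(a),3),"resid",round(sv[1]/len(X)**.5,4),"r",np.percentile(r,[2,98]),"z",np.percentile(zz,[2,98]))
E
python3 meas.py 2
```

```text
clock: 9.9
position: [0.5955, 0.0423, 0.2502]
eef_rot: [[-0.875, 0.485, 0.001], [0.485, 0.875, 0.0], [-0.001, 0.0, -1.0]]
force: [0.1, 1.1, -0.2]
opening: 0.0856
grip_force: 0.0
clock: 10.32
position: [0.5492, 0.2028, 0.2482]
eef_rot: [[-0.875, 0.485, 0.0], [0.485, 0.875, 0.0], [-0.0, 0.0, -1.0]]
force: [1.4, 0.6, -0.3]
opening: 0.0254
grip_force: 0.0
[0.5492 0.2028 0.2482] [-39.3257  19.2149  16.4111 102.6729  -6.2414  58.9747  40.4442]
tcp tray [-0.0017  0.1673]
top jar tray ((-0.0011861902894452214, 0.0027274880558252335), 0.029799552634358406) 0.1134499849303683
top near 1552 ang 0.734 resid 0.0011 r [0.0118 0.0516] z [0.017 0.052]
top far 1693 ang 0.961 resid 0.0011 r [0.0043 0.037 ] z [0.0172 0.0611]
top left 1723 ang 0.509 resid 0.0011 r [0.0155 0.0572] z [0.0166 0.0399]
top right 1673 ang 0.783 resid 0.0011 r [0.0092 0.0474] z [0.017  0.0537]
scene jar tray ((0.00020266324281692505, 0.0008029866730794311), 0.030831018462777138) 0.11346636596552304
scene near 520 ang 0.747 resid 0.0014 r [0.0112 0.0498] z [0.0172 0.0514]
scene far 616 ang 1.017 resid 0.0011 r [0.0098 0.0384] z [0.0177 0.0617]
scene left 921 ang 0.515 resid 0.0009 r [0.0123 0.0538] z [0.0166 0.0399]
scene right 695 ang 0.777 resid 0.0009 r [0.0101 0.0495] z [0.0168 0.0542]
```

View pics/top_2.png

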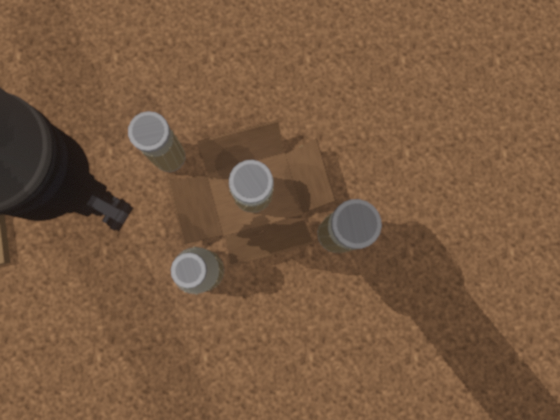

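The top view shows the short jar's lid at (251,184), near the middle of the tray, and the gripper clear on the left at (110,205). Next I raise the left wall.

```bash

python3 -m pendant '[{"grip":1,"delta_pos":[0,0,0],"turn":0.056},{"grip":1,"delta_pos":[0,0,0],"turn":0.056},{"grip":1,"delta_pos":[0,0,0],"turn":0.056},{"grip":1,"delta_pos":[0,0,0],"turn":0.056},{"grip":1,"delta_pos":[0,0,0],"turn":0.056}]' >/dev/null
python3 -m pendant '[{"grip":1,"delta_pos":[0,0,0],"turn":0.056},{"grip":1,"delta_pos":[0,0,0],"turn":0.056},{"grip":1,"delta_pos":[0,0,0.1],"turn":0},{"grip":1,"delta_pos":[0,0,0.1],"turn":0},{"grip":1,"delta_pos":[0,0,0.1],"turn":0}]'
python3 -m pendant '[{"grip":1,"delta_pos":[0,0,0.1],"turn":0},{"grip":1,"delta_pos":[0,0,0.1],"turn":0},{"grip":1,"delta_pos":[0,0,0.1],"turn":0},{"grip":1,"delta_pos":[0,0,0.1],"turn":0},{"grip":1,"delta_pos":[0,0,0],"turn":0}]'
cat > tt.py <<'E'
from h import *
s=ctrl.read_state();c0=np.array([.5956,.0421]);th=np.deg2rad(16);R=np.array([[np.cos(th),-np.sin(th)],[np.sin(th),np.cos(th)]])
print("tcp tray mm",np.round(1000*((np.array(s["position"])[:2]-c0)@R),1),"z",round(1000*s["position"][2],1),"f tray",np.round(np.array(s["force"])[:2]@R,1),"clk",s["clock"],"op",round(s["opening"],3))
E
python3 tt.py
```

```text
clock: 11.25
position: [0.5504, 0.2013, 0.1575]
eef_rot: [[-0.277, 0.961, 0.002], [0.961, 0.277, 0.001], [0.0, 0.002, -1.0]]
force: [0.3, -0.2, 0.5]
opening: 0.0
grip_force: 0.0
clock: 11.67
position: [0.5463, 0.1998, 0.0328]
eef_rot: [[-0.277, 0.961, -0.008], [0.961, 0.277, -0.004], [-0.002, -0.009, -1.0]]
force: [-1.1, -0.3, 0.9]
opening: -0.0001
grip_force: 0.0
tcp tray mm [ -3.9 165.2] z 32.8 f tray [-1.1  0. ] clk 11.6667 op -0.0
```

```bash

python3 -m pendant '[{"grip":1,"delta_pos":[-0.047,0.013,0],"turn":0},{"grip":1,"delta_pos":[-0.047,0,0],"turn":0},{"grip":1,"delta_pos":[-0.027,0,-0.027],"turn":0},{"grip":1,"delta_pos":[-0.027,0,-0.03],"turn":0},{"grip":1,"delta_pos":[-0.033,0,-0.027],"turn":0}]' |grep force; python3 tt.py
python3 -m pendant '[{"grip":1,"delta_pos":[-0.033,0,-0.013],"turn":0},{"grip":1,"delta_pos":[-0.027,0,0],"turn":0},{"grip":1,"delta_pos":[-0.017,0,0],"turn":0},{"grip":1,"delta_pos":[-0.01,0,0],"turn":0},{"grip":1,"delta_pos":[0,0,0],"turn":0}]' |grep force; python3 tt.py; python3 meas.py 3 | grep left
```

```text
force: [-1.0, 2.5, 0.9]
grip_force: 1.0
tcp tray mm [  4.5 111.4] z 65.4 f tray [-0.2  2.7] clk 12.0833 op -0.0
force: [0.3, -0.5, -1.3]
grip_force: 0.0
tcp tray mm [ 3.7 84.1] z 66.8 f tray [ 0.1 -0.6] clk 12.5 op -0.0
top left 251 ang 1.466 resid 0.0013 r [0.0006 0.0086] z [0.0178 0.074 ]
scene left 849 ang 1.337 resid 0.0057 r [-0.0012  0.0255] z [0.0182 0.0843]
```

```bash

python3 -m pendant '[{"grip":1,"delta_pos":[-0.005,0,0],"turn":0},{"grip":1,"delta_pos":[-0.005,0,0],"turn":0},{"grip":1,"delta_pos":[0,0,0],"turn":0},{"grip":1,"delta_pos":[0,0,0],"turn":0},{"grip":1,"delta_pos":[0,0,0],"turn":0}]' >/dev/null; python3 tt.py
python3 -m pendant '[{"grip":1,"delta_pos":[-0.005,0,0],"turn":0},{"grip":1,"delta_pos":[-0.005,0,0],"turn":0},{"grip":1,"delta_pos":[0,0,0],"turn":0},{"grip":1,"delta_pos":[0,0,0],"turn":0},{"grip":1,"delta_pos":[0,0,0],"turn":0}]' >/dev/null; python3 tt.py; python3 meas.py 4 | grep left
```

```text
tcp tray mm [ 4.1 82.5] z 67.0 f tray [-0.4  0.5] clk 13.0167 op 0.0
tcp tray mm [ 4.1 79.2] z 67.1 f tray [-0.1  0.6] clk 13.4333 op -0.0
top left 158 ang 1.525 resid 0.0013 r [-0.0004  0.0043] z [0.0189 0.0742]
scene left 769 ang 1.418 resid 0.0056 r [-0.0025  0.0203] z [0.0178 0.0849]
```

Still no stop; continue in small steps.

```bash

python3 -m pendant '[{"grip":1,"delta_pos":[-0.005,0,0],"turn":0},{"grip":1,"delta_pos":[0,0,0],"turn":0},{"grip":1,"delta_pos":[0,0,0],"turn":0},{"grip":1,"delta_pos":[0,0,0],"turn":0},{"grip":1,"delta_pos":[0,0,0],"turn":0}]' >/dev/null; python3 tt.py
python3 -m pendant '[{"grip":1,"delta_pos":[-0.005,0,0],"turn":0},{"grip":1,"delta_pos":[0,0,0],"turn":0},{"grip":1,"delta_pos":[0,0,0],"turn":0},{"grip":1,"delta_pos":[0,0,0],"turn":0},{"grip":1,"delta_pos":[0,0,0],"turn":0}]' >/dev/null; python3 tt.py; python3 meas.py 5 | grep left
```

```text
tcp tray mm [ 4.1 78.5] z 67.1 f tray [-0.1  3.8] clk 13.95 op -0.0
tcp tray mm [ 4.1 78.3] z 67.1 f tray [-0.6  6.4] clk 14.3667 op -0.0
top left 135 ang 1.537 resid 0.0013 r [-0.0013  0.0033] z [0.0197 0.0741]
scene left 753 ang 1.43 resid 0.0055 r [-0.0033  0.0192] z [0.018  0.0843]
```

```bash

python3 -m pendant '[{"grip":1,"delta_pos":[0.033,0,0],"turn":0},{"grip":1,"delta_pos":[0,0,-0.12],"turn":0},{"grip":1,"delta_pos":[0,0,-0.13],"turn":0},{"grip":1,"delta_pos":[0,0,-0.13],"turn":0},{"grip":1,"delta_pos":[0,0,-0.13],"turn":0}]' >/dev/null
python3 -m pendant '[{"grip":1,"delta_pos":[0,0,-0.1],"turn":0},{"grip":1,"delta_pos":[-0.049,-0.08,0],"turn":0},{"grip":1,"delta_pos":[-0.049,-0.08,0],"turn":0},{"grip":1,"delta_pos":[-0.049,-0.08,0],"turn":0},{"grip":1,"delta_pos":[-0.049,-0.08,0],"turn":0}]' >/dev/null
python3 -m pendant '[{"grip":1,"delta_pos":[-0.049,-0.08,0],"turn":0},{"grip":1,"delta_pos":[-0.049,-0.08,0],"turn":0},{"grip":1,"delta_pos":[0,0,0],"turn":0},{"grip":1,"delta_pos":[0,0,0],"turn":0},{"grip":1,"delta_pos":[0,0,0],"turn":0}]'; python3 tt.py; python3 meas.py 6 | grep left
```

```text
clock: 15.72
position: [0.4623, 0.0018, 0.2503]
eef_rot: [[-0.277, 0.961, 0.001], [0.961, 0.277, 0.0], [-0.0, 0.001, -1.0]]
force: [0.6, -1.0, 1.1]
opening: -0.0002
grip_force: 0.0
tcp tray mm [-139.2   -2. ] z 250.3 f tray [ 0.3 -1.1] clk 15.7167 op -0.0
top left 50 ang 1.526 resid 0.0014 r [-0.0012  0.0035] z [0.0263 0.0743]
scene left 584 ang 1.569 resid 0.0009 r [-0.0032  0.0008] z [0.0181 0.074 ]
```

```bash

python3 -m pendant '[{"grip":1,"delta_pos":[0,0,0.11],"turn":0},{"grip":1,"delta_pos":[0,0,0.12],"turn":0},{"grip":1,"delta_pos":[0,0,0.12],"turn":0},{"grip":1,"delta_pos":[0,0,0.12],"turn":0},{"grip":1,"delta_pos":[0,0,0.12],"turn":0}]' |grep force
python3 -m pendant '[{"grip":1,"delta_pos":[0,0,0.12],"turn":0},{"grip":1,"delta_pos":[0,0,0],"turn":0},{"grip":1,"delta_pos":[0,0,0],"turn":0},{"grip":1,"delta_pos":[0,0.033,0],"turn":0},{"grip":1,"delta_pos":[0,0.033,0],"turn":0}]' |grep force;python3 tt.py
python3 -m pendant '[{"grip":1,"delta_pos":[0,0.027,-0.023],"turn":0},{"grip":1,"delta_pos":[0,0.027,-0.02],"turn":0},{"grip":1,"delta_pos":[0,0.027,-0.013],"turn":0},{"grip":1,"delta_pos":[0,0.027,-0.01],"turn":0},{"grip":1,"delta_pos":[0,0,0],"turn":0}]' |grep force;python3 tt.py
python3 -m pendant '[{"grip":1,"delta_pos":[0,0.02,0],"turn":0},{"grip":1,"delta_pos":[0,0.013,0],"turn":0},{"grip":1,"delta_pos":[0,0.01,0],"turn":0},{"grip":1,"delta_pos":[0,0,0],"turn":0},{"grip":1,"delta_pos":[0,0,0],"turn":0}]' |grep force;python3 tt.py; python3 meas.py 7 | grep near
```

```text
force: [0.4, 0.6, 0.2]
grip_force: 0.0
force: [0.4, -0.1, 0.6]
grip_force: 0.5
tcp tray mm [-117.5   -2.3] z 39.3 f tray [ 0.3 -0.2] clk 16.65 op -0.0
force: [-0.0, 0.7, 0.3]
grip_force: 0.0
tcp tray mm [-83.6  -1.9] z 58.8 f tray [0.2 0.7] clk 17.0667 op -0.0
force: [-8.0, -1.2, 14.3]
grip_force: 0.0
tcp tray mm [-75.   -2.2] z 57.5 f tray [-8.   1.1] clk 17.4833 op -0.0
top near 0
scene near 494 ang 1.366 resid 0.0052 r [0.0018 0.0298] z [0.0175 0.0872]
```

```bash

python3 -m pendant '[{"grip":1,"delta_pos":[0,-0.04,0],"turn":0},{"grip":1,"delta_pos":[0,0,-0.03],"turn":0},{"grip":1,"delta_pos":[0,0,-0.025],"turn":0},{"grip":1,"delta_pos":[0,0,0],"turn":0},{"grip":1,"delta_pos":[0,0,0],"turn":0}]' |grep force;python3 tt.py;python3 meas.py 8 | grep near
python3 -c "
import cv2;p=cv2.imread('pics/scene_8.png')[100:300,140:400];cv2.imwrite('pics/c8.png',cv2.resize(p,None,fx=3,fy=3))"
```

```text
force: [0.5, 0.2, -0.7]
grip_force: 0.0
tcp tray mm [-85.4  -2. ] z 74.2 f tray [0.5 0. ] clk 18.0 op 0.001
top near 0
scene near 535 ang 1.239 resid 0.0067 r [0.0016 0.0365] z [0.0181 0.0882]
```

View pics/c8.png

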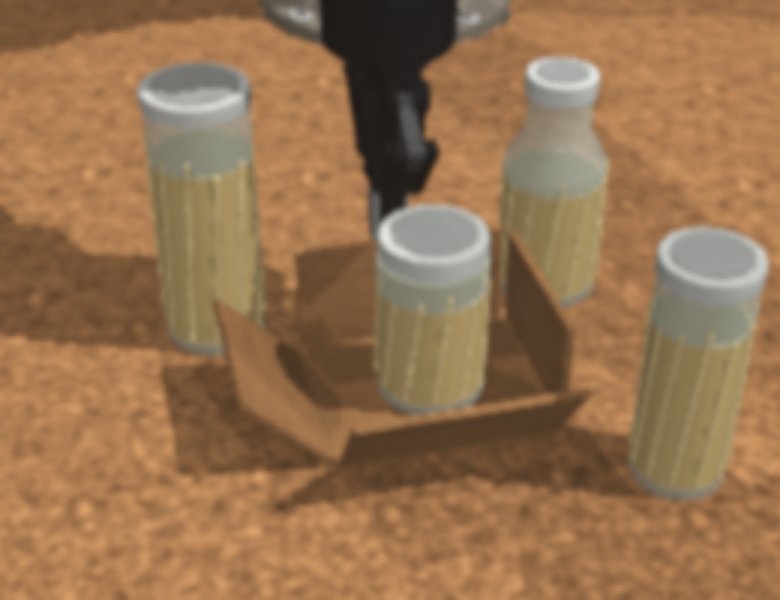

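The crop shows the left wall upright, the jar standing and the near wall close to upright. The finger knuckle bulges at about (430,155), so I'll push with the fingertips alone.

```bash

python3 -m pendant '[{"grip":1,"delta_pos":[0,0.02,0],"turn":0},{"grip":1,"delta_pos":[0,0.01,0],"turn":0},{"grip":1,"delta_pos":[0,0,0],"turn":0},{"grip":1,"delta_pos":[0,0,0],"turn":0},{"grip":1,"delta_pos":[0,0,0],"turn":0}]' |grep force;python3 tt.py
python3 -m pendant '[{"grip":1,"delta_pos":[0,0.007,0],"turn":0},{"grip":1,"delta_pos":[0,0.003,0],"turn":0},{"grip":1,"delta_pos":[0,0,0],"turn":0},{"grip":1,"delta_pos":[0,0,0],"turn":0},{"grip":1,"delta_pos":[0,0,0],"turn":0}]' |grep force;python3 tt.py;python3 meas.py 9 | grep near
```

```text
force: [-0.6, 1.0, -0.4]
grip_force: 0.0
tcp tray mm [-77.8  -2.1] z 73.2 f tray [-0.4  1.1] clk 18.5167 op -0.0
force: [-0.2, 0.2, -0.6]
grip_force: 0.0
tcp tray mm [-74.7  -2. ] z 73.4 f tray [-0.1  0.3] clk 18.9333 op 0.0
top near 0
scene near 479 ang 1.389 resid 0.0045 r [0.0014 0.0283] z [0.018  0.0875]
```

```bash
sed -i 's/(q\[:,2\]<.09)&(s_/(q[:,2]<.068)\&(s_/' meas.py
python3 -m pendant '[{"grip":1,"delta_pos":[0,0.007,0],"turn":0},{"grip":1,"delta_pos":[0,0.005,0],"turn":0},{"grip":1,"delta_pos":[0,0,0],"turn":0},{"grip":1,"delta_pos":[0,0,0],"turn":0},{"grip":1,"delta_pos":[0,0,0],"turn":0}]' |grep force;python3 tt.py; python3 meas.py 10 | grep near
python3 -m pendant '[{"grip":1,"delta_pos":[0,0.007,0],"turn":0},{"grip":1,"delta_pos":[0,0,0],"turn":0},{"grip":1,"delta_pos":[0,0,0],"turn":0},{"grip":1,"delta_pos":[0,0,0],"turn":0},{"grip":1,"delta_pos":[0,0,0],"turn":0}]' |grep force;python3 tt.py;python3 meas.py 11 | grep near
```

```text
force: [0.3, -0.6, 0.2]
grip_force: 0.0
tcp tray mm [-70.9  -2. ] z 73.4 f tray [ 0.2 -0.6] clk 19.45 op -0.0
top near 0
scene near 357 ang 1.572 resid 0.0022 r [-0.0002  0.0051] z [0.0171 0.0668]
force: [-5.4, -2.3, 3.8]
grip_force: 2.7
tcp tray mm [-70.3  -2. ] z 73.1 f tray [-5.8 -0.7] clk 19.9667 op -0.0
top near 0
scene near 354 ang 1.572 resid 0.0021 r [-0.0002  0.0043] z [0.0171 0.0667]
```

```bash

python3 -m pendant '[{"grip":1,"delta_pos":[0,-0.033,0],"turn":0},{"grip":1,"delta_pos":[0,0,-0.11],"turn":0},{"grip":1,"delta_pos":[0,0,-0.13],"turn":0},{"grip":1,"delta_pos":[0,0,-0.13],"turn":0},{"grip":1,"delta_pos":[0,0,-0.13],"turn":0}]' |grep force
python3 -m pendant '[{"grip":1,"delta_pos":[0,0,-0.1],"turn":0},{"grip":1,"delta_pos":[-0.09,0.048,0],"turn":0},{"grip":1,"delta_pos":[-0.1,0.054,0],"turn":0},{"grip":1,"delta_pos":[-0.1,0.054,0],"turn":0},{"grip":1,"delta_pos":[-0.1,0.054,0],"turn":0}]' |grep force
python3 -m pendant '[{"grip":1,"delta_pos":[-0.1,0.053,0],"turn":0},{"grip":1,"delta_pos":[0,0,0],"turn":0},{"grip":1,"delta_pos":[0,0,0],"turn":0},{"grip":1,"delta_pos":[0,0,0],"turn":0},{"grip":1,"delta_pos":[0,0,0],"turn":0}]' |grep force
python3 tt.py; python3 meas.py 12
```

```text
force: [0.8, 0.6, 0.6]
grip_force: 0.0
force: [0.2, -0.0, 0.1]
grip_force: 0.0
force: [0.7, 0.1, 0.4]
grip_force: 0.0
tcp tray mm [   0.2 -147.5] z 253.3 f tray [ 0.7 -0.1] clk 21.3167 op 0.0
[ 0.6364 -0.0996  0.2533] [-19.2101  26.5675  31.5348  94.9244 -15.3076  62.8572  32.8535]
tcp tray [-0.0012 -0.1475]
top jar tray ((-0.0012697601923719049, 0.002710616448894143), 0.02987520769238472) 0.11342647264154634
top near 235 ang 1.589 resid 0.0001 r [0.0057 0.0067] z [0.0171 0.0667]
top far 1694 ang 0.964 resid 0.0011 r [0.0046 0.0372] z [0.0172 0.0611]
top left 97 ang 1.592 resid 0.0001 r [-0.0012 -0.0002] z [0.0182 0.0676]
top right 1682 ang 0.784 resid 0.0011 r [0.0088 0.0474] z [0.0168 0.0536]
scene jar tray ((-0.0004634670913219452, 0.0019900500774383545), 0.031239943578839302) 0.11351291830410927
scene near 352 ang 1.595 resid 0.001 r [-0.0003  0.0041] z [0.0175 0.0673]
scene far 620 ang 1.017 resid 0.0011 r [0.0095 0.0381] z [0.0173 0.0619]
scene left 456 ang 1.591 resid 0.0004 r [-0.0032 -0.0013] z [0.0173 0.0667]
scene right 698 ang 0.776 resid 0.0009 r [0.0102 0.0495] z [0.0169 0.0542]
```

```bash

python3 -m pendant '[{"grip":1,"delta_pos":[0,0,0.11],"turn":0},{"grip":1,"delta_pos":[0,0,0.12],"turn":0},{"grip":1,"delta_pos":[0,0,0.12],"turn":0},{"grip":1,"delta_pos":[0,0,0.12],"turn":0},{"grip":1,"delta_pos":[0,0,0.12],"turn":0}]' |grep force
python3 -m pendant '[{"grip":1,"delta_pos":[0,0,0.1],"turn":0},{"grip":1,"delta_pos":[0,0,0],"turn":0},{"grip":1,"delta_pos":[0,0,0],"turn":0},{"grip":1,"delta_pos":[0.037,0,0],"turn":0},{"grip":1,"delta_pos":[0.037,0,0],"turn":0}]' |grep force;python3 tt.py
python3 -m pendant '[{"grip":1,"delta_pos":[0.027,0,-0.025],"turn":0},{"grip":1,"delta_pos":[0.027,0,-0.023],"turn":0},{"grip":1,"delta_pos":[0.027,0,-0.02],"turn":0},{"grip":1,"delta_pos":[0.027,0,-0.015],"turn":0},{"grip":1,"delta_pos":[0,0,0],"turn":0}]' |grep force;python3 tt.py
python3 -m pendant '[{"grip":1,"delta_pos":[0.013,0,0],"turn":0},{"grip":1,"delta_pos":[0.01,0,0],"turn":0},{"grip":1,"delta_pos":[0,0,0],"turn":0},{"grip":1,"delta_pos":[0,0,0],"turn":0},{"grip":1,"delta_pos":[0,0,0],"turn":0}]' |grep force;python3 tt.py; python3 meas.py 13 | grep right
```

```text
force: [0.9, 0.3, 0.0]
grip_force: 0.0
force: [0.2, 0.3, 0.4]
grip_force: 0.0
tcp tray mm [   1.7 -127.1] z 49.1 f tray [0.3 0.2] clk 22.25 op -0.0
force: [0.9, -0.2, 0.2]
grip_force: 0.0
tcp tray mm [  1.4 -91.6] z 72.8 f tray [ 0.8 -0.4] clk 22.6667 op 0.0
force: [-0.6, 0.1, -1.3]
grip_force: 0.0
tcp tray mm [ -0.2 -87.6] z 70.9 f tray [-0.5  0.2] clk 23.0833 op 0.0
top right 0
scene right 203 ang 1.181 resid 0.0063 r [0.0071 0.0336] z [0.0172 0.0677]
```

```bash

python3 -m pendant '[{"grip":1,"delta_pos":[0.01,0,0],"turn":0},{"grip":1,"delta_pos":[0.01,0,0],"turn":0},{"grip":1,"delta_pos":[0,0,0],"turn":0},{"grip":1,"delta_pos":[0,0,0],"turn":0},{"grip":1,"delta_pos":[0,0,0],"turn":0}]' |grep force;python3 tt.py
python3 -m pendant '[{"grip":1,"delta_pos":[0.007,0,0],"turn":0},{"grip":1,"delta_pos":[0,0,0],"turn":0},{"grip":1,"delta_pos":[0,0,0],"turn":0},{"grip":1,"delta_pos":[0,0,0],"turn":0},{"grip":1,"delta_pos":[0,0,0],"turn":0}]' |grep force;python3 tt.py
python3 -m pendant '[{"grip":1,"delta_pos":[0.005,0,0],"turn":0},{"grip":1,"delta_pos":[0,0,0],"turn":0},{"grip":1,"delta_pos":[0,0,0],"turn":0},{"grip":1,"delta_pos":[0,0,0],"turn":0},{"grip":1,"delta_pos":[0,0,0],"turn":0}]' |grep force;python3 tt.py; python3 meas.py 14 | grep right
```

```text
force: [-0.4, -1.2, 0.1]
grip_force: 0.7
tcp tray mm [  0.1 -81.5] z 71.3 f tray [-0.7 -1.1] clk 23.6 op 0.0
force: [2.1, -4.6, -3.0]
grip_force: 2.9
tcp tray mm [  0.  -81.3] z 71.4 f tray [ 0.8 -5. ] clk 24.0167 op -0.0
force: [3.4, -8.0, -4.2]
grip_force: 4.3
tcp tray mm [ -0.  -81.1] z 71.4 f tray [ 1.  -8.7] clk 24.4333 op 0.0
top right 0
scene right 250 ang 1.344 resid 0.0056 r [0.0051 0.0271] z [0.0173 0.0678]
```

```bash

python3 -m pendant '[{"grip":1,"delta_pos":[-0.033,0,0],"turn":0},{"grip":1,"delta_pos":[0,0,-0.11],"turn":0},{"grip":1,"delta_pos":[0,0,-0.13],"turn":0},{"grip":1,"delta_pos":[0,0,-0.13],"turn":0},{"grip":1,"delta_pos":[0,0,-0.13],"turn":0}]' |grep force
python3 -m pendant '[{"grip":1,"delta_pos":[0,0,-0.1],"turn":0},{"grip":1,"delta_pos":[0.061,0.09,0],"turn":0},{"grip":1,"delta_pos":[0.061,0.09,0],"turn":0},{"grip":1,"delta_pos":[0.061,0.09,0],"turn":0},{"grip":1,"delta_pos":[0.061,0.09,0],"turn":0}]' |grep force
python3 -m pendant '[{"grip":1,"delta_pos":[0.061,0.09,0],"turn":0},{"grip":1,"delta_pos":[0,0,0],"turn":0},{"grip":1,"delta_pos":[0,0,0],"turn":0},{"grip":1,"delta_pos":[0,0,0],"turn":0},{"grip":1,"delta_pos":[0,0,0],"turn":0}]' |grep force
python3 tt.py; python3 meas.py 15
```

```text
force: [0.9, 0.7, -0.5]
grip_force: 0.0
force: [-0.4, 0.2, -0.4]
grip_force: 0.0
force: [0.3, 0.5, 0.2]
grip_force: 0.0
tcp tray mm [134.1   2.6] z 251.4 f tray [0.5 0.4] clk 25.7833 op -0.0
[0.7238 0.0816 0.2514] [-30.3118  35.0885  30.4246  82.002  -18.2942  67.88    18.4547]
tcp tray [0.1326 0.0026]
top jar tray ((-0.001212067436426878, 0.0026725358329713345), 0.02987693063914776) 0.1134324296384928
top near 238 ang 1.59 resid 0.0001 r [0.0057 0.0068] z [0.0169 0.0673]
top far 1699 ang 0.962 resid 0.0011 r [0.0045 0.0371] z [0.017  0.0611]
top left 98 ang 1.592 resid 0.0001 r [-0.0012 -0.0002] z [0.0175 0.0671]
top right 200 ang 1.589 resid 0.0001 r [-0.0012 -0.0002] z [0.0174 0.0664]
scene jar tray ((-0.0006416711839847267, 0.0009091760730370879), 0.030832720920443535) 0.11356821549443201
scene near 354 ang 1.597 resid 0.0011 r [-0.0004  0.0042] z [0.0166 0.0672]
scene far 617 ang 1.018 resid 0.0011 r [0.0098 0.0381] z [0.0171 0.0618]
scene left 453 ang 1.592 resid 0.0004 r [-0.0031 -0.001 ] z [0.0176 0.0672]
scene right 257 ang 1.59 resid 0.0002 r [0.0052 0.0065] z [0.0174 0.0671]
```

```bash

python3 -m pendant '[{"grip":1,"delta_pos":[0,0,0.11],"turn":0},{"grip":1,"delta_pos":[0,0,0.12],"turn":0},{"grip":1,"delta_pos":[0,0,0.12],"turn":0},{"grip":1,"delta_pos":[0,0,0.12],"turn":0},{"grip":1,"delta_pos":[0,0,0.12],"turn":0}]' |grep force
python3 -m pendant '[{"grip":1,"delta_pos":[0,0,0.055],"turn":0},{"grip":1,"delta_pos":[0,0,0],"turn":0},{"grip":1,"delta_pos":[0,0,0],"turn":0},{"grip":1,"delta_pos":[0,-0.045,0],"turn":0},{"grip":1,"delta_pos":[0,-0.045,0],"turn":0}]' |grep force;python3 tt.py
python3 -m pendant '[{"grip":1,"delta_pos":[0,-0.025,-0.017],"turn":0},{"grip":1,"delta_pos":[0,-0.025,-0.017],"turn":0},{"grip":1,"delta_pos":[0,-0.025,-0.013],"turn":0},{"grip":1,"delta_pos":[0,-0.01,-0.003],"turn":0},{"grip":1,"delta_pos":[0,0,0],"turn":0}]' |grep force;python3 tt.py
python3 -m pendant '[{"grip":1,"delta_pos":[0,-0.01,0],"turn":0},{"grip":1,"delta_pos":[0,0,0],"turn":0},{"grip":1,"delta_pos":[0,0,0],"turn":0},{"grip":1,"delta_pos":[0,0,0],"turn":0},{"grip":1,"delta_pos":[0,0,0],"turn":0}]' |grep force;python3 tt.py; python3 meas.py 16 | grep far
```

```text
force: [0.1, 1.2, 0.3]
grip_force: 0.0
force: [-0.2, 0.1, -0.8]
grip_force: 0.0
tcp tray mm [110.4   3.2] z 61.3 f tray [-0.2  0.1] clk 26.7167 op -0.0
force: [-1.0, 0.1, 0.8]
grip_force: 0.0
tcp tray mm [82.9  3.8] z 74.4 f tray [-0.9  0.3] clk 27.1333 op -0.0
force: [1.0, -0.8, -0.1]
grip_force: 0.4
tcp tray mm [79.6  4.1] z 72.4 f tray [ 0.7 -1. ] clk 27.55 op -0.0
top far 401 ang 1.419 resid 0.0005 r [-0.0006  0.0078] z [0.0167 0.0674]
scene far 995 ang 1.266 resid 0.0051 r [0.0033 0.0349] z [0.0171 0.0669]
```

```bash

python3 -m pendant '[{"grip":1,"delta_pos":[0,-0.01,0],"turn":0},{"grip":1,"delta_pos":[0,-0.008,0],"turn":0},{"grip":1,"delta_pos":[0,0,0],"turn":0},{"grip":1,"delta_pos":[0,0,0],"turn":0},{"grip":1,"delta_pos":[0,0,0],"turn":0}]' |grep force;python3 tt.py
python3 -m pendant '[{"grip":1,"delta_pos":[0,-0.008,0],"turn":0},{"grip":1,"delta_pos":[0,0,0],"turn":0},{"grip":1,"delta_pos":[0,0,0],"turn":0},{"grip":1,"delta_pos":[0,0,0],"turn":0},{"grip":1,"delta_pos":[0,0,0],"turn":0}]' |grep force;python3 tt.py
python3 -m pendant '[{"grip":1,"delta_pos":[0,-0.006,0],"turn":0},{"grip":1,"delta_pos":[0,0,0],"turn":0},{"grip":1,"delta_pos":[0,0,0],"turn":0},{"grip":1,"delta_pos":[0,0,0],"turn":0},{"grip":1,"delta_pos":[0,0,0],"turn":0}]' |grep force;python3 tt.py; python3 meas.py 17 | grep far
```

```text
force: [0.0, -0.7, 0.3]
grip_force: 0.0
tcp tray mm [73.7  3.9] z 72.6 f tray [-0.2 -0.7] clk 28.0667 op -0.0
force: [0.1, -0.7, -0.5]
grip_force: 0.0
tcp tray mm [71.6  3.9] z 72.7 f tray [-0.1 -0.7] clk 28.4833 op 0.0
force: [0.5, -0.5, 0.0]
grip_force: 0.1
tcp tray mm [69.9  3.9] z 72.8 f tray [ 0.3 -0.6] clk 28.9 op -0.0
top far 193 ang 1.569 resid 0.0003 r [-0.0024 -0.0011] z [0.0174 0.0671]
scene far 1177 ang 1.459 resid 0.0046 r [0.0006 0.0242] z [0.0172 0.067 ]
```

Angle 1.57; one more small push to the stop, then back off and check.

```bash

python3 -m pendant '[{"grip":1,"delta_pos":[0,-0.006,0],"turn":0},{"grip":1,"delta_pos":[0,0,0],"turn":0},{"grip":1,"delta_pos":[0,0,0],"turn":0},{"grip":1,"delta_pos":[0,0,0],"turn":0},{"grip":1,"delta_pos":[0,0,0],"turn":0}]' |grep force;python3 tt.py
python3 -m pendant '[{"grip":1,"delta_pos":[0,0.04,0],"turn":0},{"grip":1,"delta_pos":[0,0.03,0],"turn":0},{"grip":1,"delta_pos":[0,0,-0.13],"turn":0},{"grip":1,"delta_pos":[0,0,-0.13],"turn":0},{"grip":1,"delta_pos":[0,0,-0.13],"turn":0}]' |grep force
python3 -m pendant '[{"grip":1,"delta_pos":[0,0,-0.1],"turn":0},{"grip":1,"delta_pos":[0,0.05,0],"turn":0},{"grip":1,"delta_pos":[0,0,0],"turn":0},{"grip":1,"delta_pos":[0,0,0],"turn":0},{"grip":1,"delta_pos":[0,0,0],"turn":0}]' |grep force
python3 meas.py 18
python3 - <<'E'
from h import *
for n in("scene","top"):
    p,d=ctrl.camera(n);q=cloud(d,cam(n))[d>0]
    for nm,xy,zt in(("tall",(.533,-.089),.165),("shoul",(.475,.1195),.15),("slim",(.657,.178),.14)):
        t=q[(np.hypot(q[:,0]-xy[0],q[:,1]-xy[1])<.06)&(abs(q[:,2]-zt)<.005)]
        if len(t)>20: print(n,nm,cv2.minEnclosingCircle(t[:,:2].astype(np.float32)))
E
```

```text
force: [2.5, 0.7, -0.6]
grip_force: 0.9
tcp tray mm [68.4  3.9] z 72.9 f tray [ 2.6 -0. ] clk 29.4167 op 0.0
force: [0.6, 0.1, 0.3]
grip_force: 0.0
force: [0.2, 0.1, -0.6]
grip_force: 0.0
[0.6934 0.0746 0.2182] [-31.2297  33.7459  30.2749  88.7601 -18.3539  62.6792  19.4773]
tcp tray [0.1015 0.0043]
top jar tray ((-0.0010926338145509362, 0.00286926981061697), 0.029928868636488914) 0.11343801936734589
top near 236 ang 1.589 resid 0.0001 r [0.0057 0.0068] z [0.0172 0.0674]
top far 446 ang 1.59 resid 0.0003 r [-0.0033 -0.0018] z [0.0174 0.067 ]
top left 97 ang 1.592 resid 0.0001 r [-0.0012 -0.0001] z [0.017  0.0667]
top right 203 ang 1.589 resid 0.0001 r [-0.0012 -0.0002] z [0.0167 0.0671]
scene jar tray ((-0.00016802419850137085, 0.001406448194757104), 0.030872248113155365) 0.113500014061336
scene near 348 ang 1.594 resid 0.0011 r [-0.0004  0.0041] z [0.0172 0.0669]
scene far 1367 ang 1.588 resid 0.0009 r [-0.0002  0.0036] z [0.0169 0.067 ]
scene left 266 ang 1.594 resid 0.0004 r [-0.0032 -0.0013] z [0.0194 0.0672]
scene right 251 ang 1.589 resid 0.0002 r [0.0052 0.0066] z [0.0174 0.0672]
scene tall ((0.5334354043006897, -0.08942335844039917), 0.03150370344519615)
scene shoul ((0.4835652709007263, 0.13276290893554688), 0.01304994709789753)
scene slim ((0.65777987241745, 0.17847026884555817), 0.028157630935311317)
top tall ((0.5322118401527405, -0.0883326530456543), 0.031073780730366707)
top shoul ((0.47431254386901855, 0.11996873468160629), 0.021946623921394348)
```

View pics/scene_18.png

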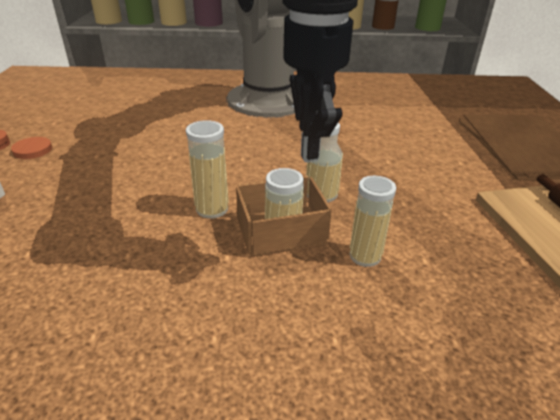

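The scene view shows all four walls upright around the jar at (284,200), with the tall jars unmoved and the gripper clear at (318,140).

```bash
python3 -c "
from station import ctrl
print(ctrl.hand_in())"
```

```text
the job is handed in; nothing more can be done
None
```

I handed the job in after about 30 s of robot time. The last images showed the short jar upright on the tray base within 3 mm of centre, all four walls at about 1.59 rad, the taller jars where they started and the gripper clear; the hand-in gave no verdict.

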